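# Wedge a cupboard door up off the bench for its hinge screws

## Robot

A 6-joint arm with a two-finger parallel gripper is mounted at the origin on the work surface. World frame = base frame: x ahead of the robot, y to its left, z up, the work surface at z = 0. Lengths are in m, angles in rad, forces in N, time in s.
With the tool pointing down it reaches from about 0.35 to 0.775 m from the base axis. Payload 7.3 kg.
Tool frame: the origin (TCP) lies on the centre line of the jaws, within the pads' length; the fingertips stand 17 mm ahead of it and the grasp point (between the pads) lies 2 mm behind it (robot.tip_extent is the distance from the TCP to the fingertips, in m); z points along the fingers, y is the line along which they close (so a half turn about z gives the same grasp; the last joint's range is limited). The gripper opens to 92 mm and grips with 3 to 60 N. Pads are 19 mm wide; open, the fingers measure 130 mm over their backs; the gripper's body (75 mm by 190 mm) begins 47 mm behind the grasp point.
Start: joints at [1.021, 0.342, 1.524, -0, 1.275, -0.146], TCP at [0.206, 0.483, 0.244] pointing down, gripper open.
Joint ranges: [-2.53, 2.53], [-0.77, 2.02], [0.04, 2.7], [-1, 4.14], [0.28, 2.66], [-3.11, 3.11]. Speed limits (rad/s): [2.57, 2.57, 3.14, 3.14, 3.14, 3.14].

## Interface

Orientations are given as [roll, pitch, yaw] about the fixed x, y, z axes, in that order (R = Rz(yaw) Ry(pitch) Rx(roll)).
In Python, from cell import robot gives the robot as it stands.
- The arm moves only by the tool step_arm, never from a script. Its argument "motion" is a list of rows, each a list of 2 entries, a list of its own where there are three numbers: the shift along the tool's x, y, z in units of 60 mm (1.0 is 60 mm), then the turn about the tool's z in rad. In form: [[[x, y, z], spin], ...]. A call has 1 to 10 rows; each row is the pose to reach, as a shift and turn from the pose commanded when the call began, along the tool's axes at that moment; what a row does not reach only later rows make up. A row lasts 1/8 s, in which the tool goes at most 62.5 mm and 10.7 degrees, less where a joint would pass 70% of its speed; a pose out of reach is approached as far as the arm can. A call with a gripper value outside its range is refused whole. "hand" is the closure in counts, from 0 (fully open) to 255 (shut), set as the call begins (left out, the last holds). The fingers move at their own pace and stop on an object; "squeeze" is the grip in N (left out, the last holds). Time passes only in rows, so rows that repeat a pose let the fingers close. It gives the time, the measured TCP pose, the force, the opening and the grip force at its end, in the units of the state.
- robot.observe(): the state, without advancing time (a new reading comes with each control period).
- robot.read_camera(name): name is "side" or "top" or "wrist"; returns a dict with "pixels" (420x560x3 uint8, red, green, blue), "intrinsics" (3x3 intrinsics, pixels), "xyz" and "rotation" of the camera in the world; the wrist camera has in their place "T_tool_cam" (4x4, takes a point from camera to tool coordinates, whose origin is the TCP and whose axes are the flange's). Camera axes: x right, y up, looking along -z (the intrinsics and any distortion apply to the point x, -y, -z); pixel columns grow to the right and rows downward; lengths in m; the calibration is good to about 2 mm. A picture is of the moment at which its call begins: read the wrist's pose just before it. There is no depth.
- robot.hand_in(): hands the job in; it is judged then, once.
The state is a dict: "time": time; "qpos": joint angles; "qvel": joint speeds; "joint_efforts": joint torques, N m; "tool_pos": TCP position; "tool_rot": TCP orientation; "contact_force": force on the tool from outside, world axes, zero at the start; "torque": the same for the moment, N m; "opening": finger opening in m; "grip_force": force on a finger pad.
Only numpy, scipy, OpenCV 4.12 (cv2) and the standard library are available. Lean on these libraries where they do the work, as an engineer would, in place of code of your own. Each camera call takes 0.05 s, during which the arm holds its last target. There are 200 camera calls.

## Task

The little cupboard's door has its hinge screws slackened and has dropped onto the bench. First take the jar of hinge screws from in front of the door and stand it upright on top of the cupboard, without dropping it; then pick up the wooden wedge and, keeping it flat on the bench, push its thin end squarely in under the door's lower edge until the door is lifted just clear of the bench, about 3 mm, and finish while still holding the wedge there in the gripper with the door resting on it. Do not touch the door with the gripper, and leave the screwdriver, sanding block and wax tin alone.

Things in the scene. Friction and masses are not known exactly. Their poses are not given: they have to be found in the camera images.
- cabinet: small pine cupboard, fixed on the bench against bench dogs: 140 mm deep (x), 300 wide (y), 220 high. Origin: centre of its underside. Front = -x, covered by the 20 mm thick door (own x -90 to -70 mm); +x is the way to push the wedge. Open space underneath from the bench up to 40 mm, between the 18 mm thick sides. Door knob sticks out 26 mm at own y = -126 mm, 120 mm up
- cabinet_top (a point): centre of the cupboard's flat top (140 x 300 mm, 220 mm above the bench); same axes as the cupboard. The jar goes anywhere on this top
- door_heel (a point): fixed point on the bench under the middle of the door's back arris (cupboard's own x = -70 mm), axes as the cupboard. The door's lower edge, 296 mm wide, is bevelled: its back arris stands on the bench, its front arris 5.4 mm above, so the thin wedge tip enters from the front; past this point the wedge carries the door on the back arris
- door (a joint): height in m of the door above the bench: 0 when standing on it (start), at most 0.010 (ends of the hinge slots). The door (296 mm wide, 214 high, about 0.6 kg) only slides straight up and down, with slight rubbing, and sinks back when nothing carries it
- wedge_mid (a point): plain pale maple wedge flat on the bench, 160 mm long (x), 36 wide (y), 1.5 thick at the thin end (+x), 18 at the thick end (-x), top an even slope (1 mm in 9.7 mm), sides upright and parallel, about 45 g. This point: middle of its length and width, 5 mm above its underside. Best gripped across its width 25 to 35 mm from the thick end
- jar_center (a point): closed glass jar of screws with a red lid, standing on the bench in front of the door, 55 mm in diameter, 80 mm high, about 0.26 kg. This point: its centre, 40 mm above its foot; z is its upright axis
- screwdriver_mid (a point): bystander: screwdriver with an orange handle, 200 mm long, lying along its own x; point near the middle of its length
- sanding_block_mid (a point): bystander: cork sanding block 67 x 115 x 34 mm with brown abrasive; point at its centre
- wax_tin_mid (a point): bystander: round tin with a green lid, 76 mm in diameter, 30 mm high; point at its centre
Mind the look-alikes: they are no part of the job. Several things look just like the part that bears wedge_mid: the one meant starts nearest to the robot's base.

How it is judged:
By the outcome, as a careful person would: the job done as asked, in the order asked, and still so for the second after the job is handed in, while the arm keeps its last pose, push and grip.
It also fails if it takes over 61 s, if anything falls off the work surface, if the arm or the gripper's body presses on something with over 40 N, if the wrist force passes 120 N, or if a joint passes its speed limit or range.

## Working session

There is one attempt and no reset: what is moved stays moved. The work goes in short steps, Python scripts to look and compute and a tool call to move; the robot and the scene stay as the last step left them, time stands still between calls to the robot, and variables do not carry over. Pictures are saved under pics/ and viewed, at most 10 in all, crops included, and the job is handed in when it is done.

Besides the shell and the picture viewer there is one more tool, called after "Request:" by a JSON object that holds its "api" and its "payload", one argument or row to a line. step_arm: Moves the arm, as the interface text tells. Its arguments: {"type":"object","properties":{"motion":{"type":"array"},"hand":{"type":"number"},"squeeze":{"type":"number"}},"required":["motion"]}

```bash
mkdir -p pics
cat > h.py <<'E'
import numpy as np, cv2
from cell import robot
def snap(name,fn):
    s=robot.observe(); c=robot.read_camera(name)
    cv2.imwrite(f'pics/{fn}.png',c['pixels'][:,:,::-1])
    d={k:np.array(v) for k,v in c.items()}
    d['tp']=np.array(s['tool_pos']); d['tr']=np.array(s['tool_rot'])
    np.savez(f'pics/{fn}.npz',**d); return d
def cam(fn):
    d=np.load(f'pics/{fn}.npz')
    if 'T_tool_cam' in d:
        from scipy.spatial.transform import Rotation as R
        T=np.eye(4);T[:3,:3]=R.from_euler('xyz',d['tr']).as_matrix() if d['tr'].size==3 else d['tr'];T[:3,3]=d['tp']
        T=T@d['T_tool_cam']; return d['intrinsics'],T[:3,3],T[:3,:3]
    return d['intrinsics'],d['xyz'],(d['rotation'] if d['rotation'].size==9 else None)
def px(fn,u,v,z):
    K,p,Rm=cam(fn); r=np.linalg.solve(K,[u,v,1.]); r=Rm@(r*[1,-1,-1]); return p+r*(z-p[2])/r[2]
def proj(fn,P):
    K,p,Rm=cam(fn); q=Rm.T@(np.array(P)-p); q=K@(q*[1,-1,-1]); return q[:2]/q[2]
E
python3 - <<'E'
from h import *
print(robot.observe())
for n in ('top','side'):
    d=snap(n,n+'0'); print({k:v.round(3).tolist() for k,v in d.items() if k!='pixels'})
a=cv2.imread('pics/top0.png')
E
```

```text
{'time': 0.0, 'qpos': array([ 1.02099167e+00,  3.42702968e-01,  1.52498425e+00, -4.20025601e-06,
        1.27537689e+00, -1.46008652e-01]), 'qvel': array([ 4.11906445e-04, -1.49696727e-04,  1.60336944e-03,  1.60111668e-04,
        9.91221258e-06,  1.24390787e-03]), 'joint_efforts': array([-1.97979352e-03, -4.31248212e+01, -2.44217813e+01,  7.16175302e-02,
        5.61544276e-02, -1.45455815e-04]), 'tool_pos': array([0.20607299, 0.48247297, 0.24306662]), 'tool_rot': array([-3.14013627e+00, -2.10108573e-04,  2.73779772e+00]), 'contact_force': array([0.13823247, 0.37164809, 0.43024231]), 'torque': array([ 0.01668305, -0.00213863, -0.0138825 ]), 'grip_force': 0.0, 'opening': 0.09154742872684228}
{'intrinsics': [[500.693, 0.0, 279.24], [0.0, 500.693, 209.498], [0.0, 0.0, 1.0]], 'xyz': [0.38, 0.183, 1.325], 'rotation': [0.183, 0.024, -1.57], 'tp': [0.206, 0.482, 0.243], 'tr': [-3.14, -0.0, 2.738]}
{'intrinsics': [[529.785, 0.0, 279.195], [0.0, 529.785, 209.489], [0.0, 0.0, 1.0]], 'xyz': [1.468, 0.182, 1.196], 'rotation': [0.701, 0.009, 1.518], 'tp': [0.206, 0.482, 0.243], 'tr': [-3.14, -0.0, 2.738]}
```

View pics/top0.png

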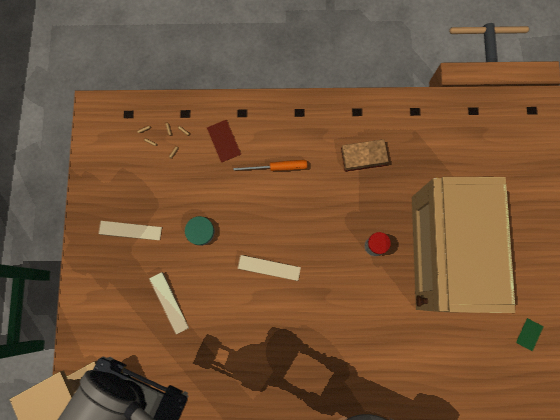

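View pics/side0.png

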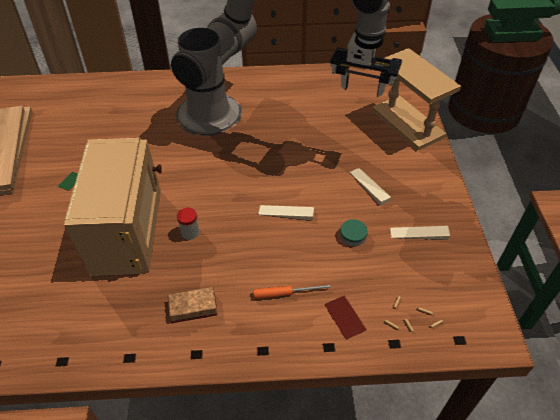

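The three wedge look-alikes in the top view are at (130,231), (168,303) and (269,267). The jar is at (379,243), and the cupboard is on the right with its front facing left, at column ≈415–440. The tin is at (200,230), the screwdriver at (270,167) and the block at (365,155). I'll compute positions next.

```bash
python3 - <<'E'
s=open('h.py').read()
s=s.replace("(d['rotation'] if d['rotation'].size==9 else None)","ER(d['rotation'])")
s=s.replace("from cell import robot","from cell import robot\nfrom scipy.spatial.transform import Rotation as R\nER=lambda r: R.from_euler('xyz',r).as_matrix() if r.size==3 else r")
open('h.py','w').write(s)
E
python3 - <<'E'
from h import *
for n,u,v in (('A',130,231),('B',168,303),('C',269,267)):
    p=px('top0',u,v,.01); print(n,p.round(3),np.hypot(*p[:2]).round(3))
print('jar',px('top0',379,243,.08).round(3))
print('C side',px('side0',287,213,.01).round(3),'jar side',px('side0',188,216,.08).round(3))
for c in ((443,178),(506,178),(515,311),(436,309)): print('cab top',px('top0',*c,.22).round(3))
a=cv2.imread('pics/top0.png')
b=cv2.resize(a[165:325,225:525],None,fx=2.66,fy=2.66,interpolation=cv2.INTER_CUBIC)
cv2.imwrite('pics/crop1.png',b);print(b.shape)
E
```

```text
A [0.566 0.613 0.01 ] 0.835
B [0.377 0.503 0.01 ] 0.629
C [0.47  0.241 0.01 ] 0.529
jar [ 0.525 -0.035  0.08 ]
C side [0.482 0.246 0.01 ] jar side [ 0.534 -0.029  0.08 ]
cab top [ 0.655 -0.159  0.22 ]
cab top [ 0.654 -0.3    0.22 ]
cab top [ 0.362 -0.295  0.22 ]
cab top [ 0.366 -0.128  0.22 ]
(426, 798, 3)
```

View pics/crop1.png

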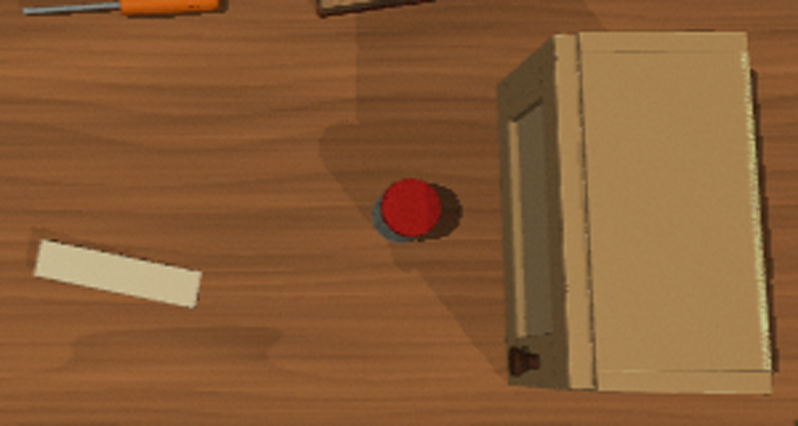

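C at (269,267) is the wedge nearest the base, at 0.53 m against 0.63 m and 0.84 m. The crop confirms a plain pale wedge, with corners at crop (42,240), (200,271), (194,307) and (35,275). The jar lid is at crop (411,208). The cupboard top's corners are at crop (580,32), (746,32), (771,392) and (596,389). Next I'll fit the poses against the known sizes.

```bash
cat >> h.py <<'E'
from scipy.optimize import least_squares
def fit(obs,x0):
    # obs: list of (img,u,v,local xyz); pose x,y,yaw
    def res(q):
        c,s=np.cos(q[2]),np.sin(q[2])
        return np.concatenate([proj(f,[q[0]+c*l[0]-s*l[1],q[1]+s*l[0]+c*l[1],l[2]])-[u,v] for f,u,v,l in obs])
    r=least_squares(res,x0); return r.x,r.fun.reshape(-1,2)
E
python3 - <<'E'
from h import *
C=lambda u,v:(225+(u+.5)/2.66-.5,165+(v+.5)/2.66-.5)
o=[('top0',*C(u,v),l) for u,v,l in ((580,32,(-.07,.15,.22)),(746,32,(.07,.15,.22)),(771,392,(.07,-.15,.22)),(596,389,(-.07,-.15,.22)))]
q,r=fit(o,[.51,-.22,-1.57]);print('cab',q.round(4),r.round(1).tolist())
for sgn in (1,-1):
  t=lambda s:.018 if s*sgn<0 else .0015
  # image right = world -y ; local +x toward image right when sgn=1
  o=[('top0',*C(u,v),l) for u,v,l in ((42,240,(-.08,.018,t(-1))),(35,275,(-.08,-.018,t(-1))),(200,271,(.08,.018,t(1))),(194,307,(.08,-.018,t(1))))]
  q,r=fit(o,[.47,.24,-1.7]);print('wedge dir',sgn,q.round(4),r.round(1).tolist())
print('jar lid',px('top0',*C(411,208),.08).round(4))
a=cv2.imread('pics/side0.png')
b=np.hstack([cv2.resize(a[195:230,250:325],None,fx=8,fy=8,interpolation=cv2.INTER_CUBIC)])
b2=cv2.resize(a[130:280,60:210],None,fx=2,fy=2,interpolation=cv2.INTER_CUBIC)
o=np.zeros((590,600,3),np.uint8);o[:280]=b;o[285:585,:300]=b2;cv2.imwrite('pics/crop2.png',o)
E
```

```text
cab [ 0.5092 -0.2263 -1.585 ] [[-0.2, -0.9], [0.2, -0.4], [0.2, 0.5], [-0.1, 0.6]]
wedge dir 1 [ 0.4692  0.2414 -1.7602] [[-0.2, -0.3], [-0.4, 0.2], [0.4, 0.0], [0.2, 0.1]]
wedge dir -1 [ 0.4694  0.2424 -1.7716] [[0.2, -0.1], [-0.1, 0.2], [0.2, -0.1], [-0.2, 0.0]]
jar lid [ 0.5249 -0.0356  0.08  ]
```

View pics/crop2.png

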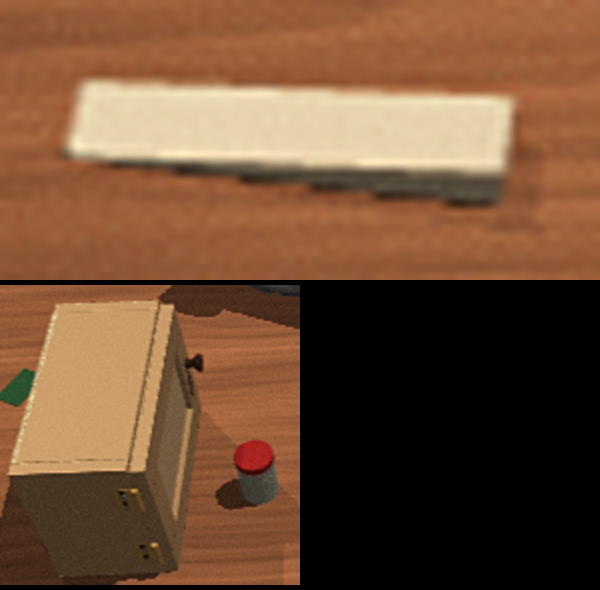

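Run:
```python
from h import *
C=lambda u,v:(225+(u+.5)/2.66-.5,165+(v+.5)/2.66-.5)
S=lambda u,v:(250+(u+.5)/8-.5,195+(v+.5)/8-.5)
D=lambda u,v:(60+(u+.5)/2-.5,130+(v-285+.5)/2-.5)
cs=[('side0',*D(u,v),l) for u,v,l in ((158,302,(-.07,-.15,.22)),(57,303,(.07,-.15,.22)),(12,472,(.07,.15,.22)),(130,471,(-.07,.15,.22)))]
ct=[('top0',*C(u,v),l) for u,v,l in ((580,32,(-.07,.15,.22)),(746,32,(.07,.15,.22)),(771,392,(.07,-.15,.22)),(596,389,(-.07,-.15,.22)))]
for o in (cs,ct,cs+ct):
  q,r=fit(o,[.51,-.22,-1.57]);print('cab',q.round(4),r.round(1).tolist())
ws=[('side0',*S(u,v),l) for u,v,l in ((80,82,(.08,-.018,.0015)),(515,97,(-.08,-.018,.018)),(503,172,(-.08,.018,.018)),(68,155,(.08,.018,.0015)))]
t={-1:.018,1:.0015}
wt=[('top0',*C(u,v),l) for u,v,l in ((42,240,(-.08,.018,t[-1])),(35,275,(-.08,-.018,t[-1])),(200,271,(.08,.018,t[1])),(194,307,(.08,-.018,t[1])))]
for o in (ws,wt,ws+wt):
  q,r=fit(o,[.47,.24,-1.75]);print('wedge',q.round(4),r.round(1).tolist())
print('jar',px('side0',*D(254,457),.08).round(4))
```

```text
cab [ 0.5108 -0.2211 -1.5717] [[0.9, -1.5], [-0.2, 0.2], [-0.6, 1.5], [-0.0, -0.7]]
cab [ 0.5092 -0.2263 -1.585 ] [[-0.2, -0.9], [0.2, -0.4], [0.2, 0.5], [-0.1, 0.6]]
cab [ 0.5092 -0.2242 -1.5785] [[0.2, -1.7], [-0.8, -0.3], [-2.1, 1.0], [-1.7, -1.0], [-1.7, -0.7], [-1.3, -0.6], [-0.4, 0.3], [-0.6, 0.8]]
wedge [ 0.471   0.243  -1.7648] [[0.3, -0.0], [-0.2, -0.1], [0.0, -0.0], [-0.2, 0.1]]
wedge [ 0.4692  0.2414 -1.7602] [[-0.2, -0.3], [-0.4, 0.2], [0.4, 0.0], [0.2, 0.1]]
wedge [ 0.4698  0.2421 -1.762 ] [[0.0, -0.3], [-0.6, -0.4], [-0.3, -0.4], [-0.5, -0.2], [-0.5, -0.5], [-0.7, -0.1], [0.2, -0.1], [-0.1, -0.1]]
jar [ 0.533  -0.0321  0.08  ]
```

```bash
cat >> h.py <<'E'
def go(p,yaw=None):
    s=robot.observe(); Rm=R.from_euler('xyz',s['tool_rot'])
    d=Rm.inv().apply(np.array(p)-s['tool_pos'])/.06
    y=s['tool_rot'][2]; sp=0 if yaw is None else (y-yaw+np.pi)%(2*np.pi)-np.pi
    print('t',round(s['time'],2),'pos',np.round(s['tool_pos'],4),'yaw',round(y,4),'shift',d.round(3),'spin',round(sp,4),'q',np.round(s['qpos'],2),'open',round(s['opening'],4),'F',np.round(s['contact_force'],1),'g',round(s['grip_force'],1))
E
python3 - <<'E'
from h import *
go([.527,-.02,.25],1.5628)
print(np.array(robot.read_camera('wrist')['T_tool_cam']).round(3))
E
```

```text
t 0.1 pos [0.2061 0.4825 0.2431] yaw 2.7378 shift [-8.209 -5.6   -0.109] spin 1.175 q [ 1.02  0.34  1.52  0.    1.28 -0.15] open 0.0919 F [0.3 0.  0.4] g 0.0
[[-0.001  0.965  0.264  0.07 ]
 [ 1.     0.001  0.    -0.001]
 [-0.     0.264 -0.965 -0.141]
 [ 0.     0.     0.     1.   ]]
```

Request:
{"api": "step_arm", "payload": {
  "motion": [
    [[-0.8,-0.55,0],0.15],
    [[-1.65,-1.1,0],0.3],
    [[-2.45,-1.7,0],0.45],
    [[-3.3,-2.25,0],0.6],
    [[-4.1,-2.8,0],0.75],
    [[-4.9,-3.35,-0.05],0.9],
    [[-5.75,-3.9,-0.1],1.05],
    [[-6.55,-4.5,-0.1],1.175],
    [[-7.4,-5.05,-0.1],1.175],
    [[-8.2,-5.6,-0.1],1.175]
  ],
  "hand": 0,
  "squeeze": 30
}}

```text
time: 1.4
tool_pos: [0.5275, -0.0214, 0.2496]
tool_rot: [-3.142, -0.0, 1.562]
contact_force: [1.2, 0.1, 0.5]
opening: 0.0916
grip_force: 0.0
```

Request:
{"api": "step_arm", "payload": {
  "motion": [
    [[0,0,0],0],
    [[0,0,0],0]
  ]
}}

```text
time: 1.65
tool_pos: [0.5261, -0.0192, 0.2492]
tool_rot: [-3.14, -0.001, 1.562]
contact_force: [-0.6, 0.6, -0.5]
opening: 0.0918
grip_force: 0.0
```

Run:
```python
from h import *
go([.527,-.034,.12],1.5628)
snap('wrist','w1')
a=cv2.imread('pics/w1.png'); cv2.imwrite('pics/w1b.png',cv2.resize(a,(800,600),interpolation=cv2.INTER_CUBIC))
print(proj('w1',[.527,-.034,.08]))
```

```text
t 1.65 pos [ 0.5261 -0.0192  0.2492] yaw 1.5622 shift [-0.249  0.02   2.153] spin -0.0006 q [-0.18  0.34  1.51  0.    1.29 -0.17] open 0.0918 F [-0.6  0.6 -0.5] g 0.0
[280.51487525 210.76889021]
```

View pics/w1b.png

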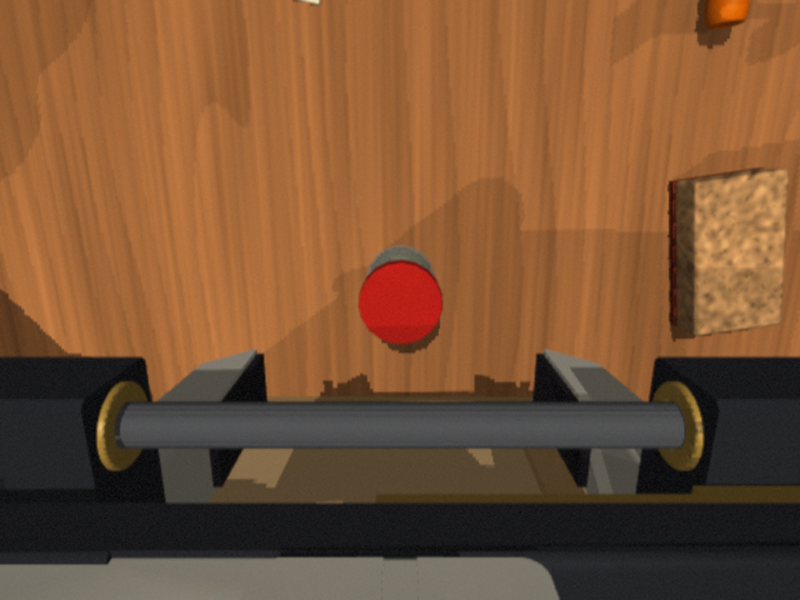

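The wrist view shows the red lid centred at about (400,302) in the enlarged picture, which is (280,211) in camera pixels. The estimated jar position projects to (280.5,210.8), so it agrees. I'll go down to the jar now.

Request:
{"api": "step_arm", "payload": {
  "motion": [
    [[-0.25,0,0.4],0],
    [[-0.25,0,1.0],0],
    [[-0.25,0,1.7],0],
    [[-0.25,0,2.4],0],
    [[-0.25,0,2.9],0],
    [[-0.25,0,3.25],0],
    [[-0.25,0,3.4],0],
    [[-0.25,0,3.4],0]
  ]
}}

```text
time: 2.7
tool_pos: [0.5264, -0.0336, 0.0459]
tool_rot: [-3.141, -0.0, 1.564]
contact_force: [-0.4, -1.6, 0.1]
opening: 0.0917
grip_force: 0.0
```

Request:
{"api": "step_arm", "payload": {
  "motion": [
    [[0,0,0],0],
    [[0,0,0],0],
    [[0,0,0],0],
    [[0,0,0],0],
    [[0,0,0],0],
    [[0,0,0],0]
  ],
  "hand": 255,
  "squeeze": 30
}}

```text
time: 3.45
tool_pos: [0.5265, -0.0345, 0.0458]
tool_rot: [-3.141, -0.0, 1.563]
contact_force: [-1.3, -0.4, 3.8]
opening: 0.0542
grip_force: 30.0
```

Request:
{"api": "step_arm", "payload": {
  "motion": [
    [[0,0,-0.2],0],
    [[0,0,-0.6],0],
    [[0,0,-1.2],0],
    [[0,0,-1.9],0],
    [[0,0,-2.6],0],
    [[0,0,-3.3],0],
    [[0,0,-3.9],0],
    [[0,0,-4.2],0],
    [[0,0,-4.3],0],
    [[0,0,-4.3],0]
  ]
}}

```text
time: 4.7
tool_pos: [0.5263, -0.0344, 0.3035]
tool_rot: [-3.141, -0.0, 1.563]
contact_force: [0.3, -0.6, -2.6]
opening: 0.0539
grip_force: 30.0
```

Request:
{"api": "step_arm", "payload": {
  "motion": [
    [[-0.2,0,0],0],
    [[-0.6,0,0],0],
    [[-1.1,0,0],0],
    [[-1.6,0,0],0],
    [[-2.1,0,0],0],
    [[-2.6,0,0],0],
    [[-3.0,0,0],0],
    [[-3.2,0,0],0],
    [[-3.2,0,0],0],
    [[-3.2,0,0],0]
  ]
}}

```text
time: 5.95
tool_pos: [0.525, -0.2257, 0.3035]
tool_rot: [-3.141, -0.001, 1.563]
contact_force: [-0.6, 0.5, -1.7]
opening: 0.0543
grip_force: 30.0
```

Run:
```python
from h import *
go([.5265,-.225,.267])
snap('side','s2')
a=cv2.imread('pics/s2.png')[70:290,40:340]; cv2.imwrite('pics/s2b.png',cv2.resize(a,None,fx=2.5,fy=2.5,interpolation=cv2.INTER_CUBIC))
```

```text
t 5.95 pos [ 0.525  -0.2257  0.3035] yaw 1.5634 shift [0.012 0.025 0.609] spin 0 q [-0.54  0.39  1.28  0.    1.47 -0.53] open 0.0543 F [-0.6  0.5 -1.7] g 30.0
```

View pics/s2b.png

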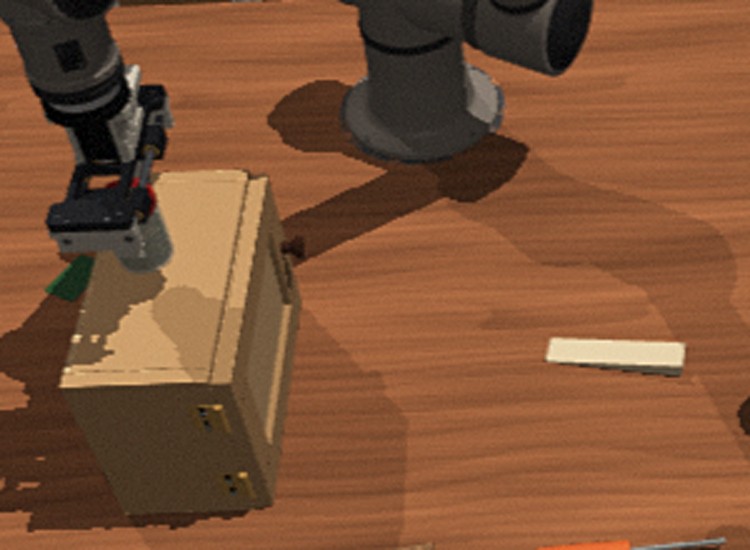

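The jar hangs upright over the cupboard's top, with its foot at crop (147,262). The wedge, at crop (615,355), hasn't moved. I'll lower the jar gently.

Request:
{"api": "step_arm", "payload": {
  "motion": [
    [[0,0,0.2],0],
    [[0,0,0.4],0],
    [[0,0,0.54],0],
    [[0,0,0.59],0],
    [[0,0,0.615],0],
    [[0,0,0.625],0],
    [[0,0,0.625],0]
  ]
}}

```text
time: 6.88
tool_pos: [0.5251, -0.2266, 0.2665]
tool_rot: [3.141, 0.0, 1.563]
contact_force: [0.7, 0.5, -2.1]
opening: 0.0543
grip_force: 30.0
```

Request:
{"api": "step_arm", "payload": {
  "motion": [
    [[0,0,0.01],0],
    [[0,0,0.02],0],
    [[0,0,0.02],0],
    [[0,0,0.02],0]
  ]
}}

```text
time: 7.38
tool_pos: [0.5251, -0.2266, 0.2658]
tool_rot: [3.141, 0.001, 1.563]
contact_force: [-2.6, 1.2, 5.8]
opening: 0.0538
grip_force: 30.0
```

The jar has touched down: the vertical force went from −2 to +6 N. I'll release it and retreat upward.

Request:
{"api": "step_arm", "payload": {
  "motion": [
    [[0,0,0],0],
    [[0,0,0],0],
    [[0,0,0],0],
    [[0,0,0],0],
    [[0,0,0],0]
  ],
  "hand": 0
}}

```text
time: 8.0
tool_pos: [0.525, -0.2265, 0.2649]
tool_rot: [-3.142, -0.0, 1.563]
contact_force: [0.5, 0.5, 0.5]
opening: 0.0914
grip_force: 0.0
```

Request:
{"api": "step_arm", "payload": {
  "motion": [
    [[0,0,-0.2],0],
    [[0,0,-0.6],0],
    [[0,0,-1.1],0],
    [[0,0,-1.5],0],
    [[0,0,-1.6],0],
    [[0,0,-1.6],0]
  ]
}}

```text
time: 8.75
tool_pos: [0.525, -0.2265, 0.361]
tool_rot: [3.141, 0.0, 1.563]
contact_force: [-0.0, 0.2, -0.4]
opening: 0.0919
grip_force: 0.0
```

Run:
```python
from h import *
q=np.array([.470,.242]);y=-1.762
g=q-.05*np.array([np.cos(y),np.sin(y)]);print(g)
go([*g,.2],y+np.pi)
snap('side','s3')
K=cv2.imread('pics/s3.png')[70:290,40:340]; cv2.imwrite('pics/s3b.png',cv2.resize(K,None,fx=2,fy=2,interpolation=cv2.INTER_CUBIC))
```

```text
[0.47950204 0.29108881]
t 8.75 pos [ 0.525  -0.2265  0.361 ] yaw 1.5628 shift [ 8.62  -0.827  2.683] spin 0.1832 q [-0.54  0.38  1.16  0.    1.61 -0.53] open 0.0919 F [-0.   0.2 -0.4] g 0.0
```

View pics/s3b.png

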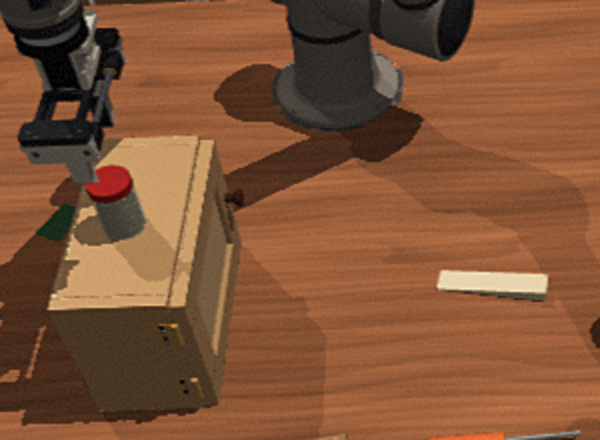

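The jar stands upright on the top, with its lid at crop (110,183). Next I'll move over to the wedge.

Request:
{"api": "step_arm", "payload": {
  "motion": [
    [[0.9,-0.1,0],0.02],
    [[1.9,-0.2,0],0.04],
    [[2.9,-0.3,0.2],0.06],
    [[3.9,-0.4,0.6],0.08],
    [[4.9,-0.5,1.0],0.1],
    [[5.8,-0.6,1.5],0.12],
    [[6.7,-0.65,2.0],0.14],
    [[7.6,-0.75,2.4],0.16],
    [[8.3,-0.8,2.6],0.183],
    [[8.6,-0.83,2.7],0.183]
  ]
}}

```text
time: 10.05
tool_pos: [0.478, 0.2915, 0.197]
tool_rot: [-3.139, 0.002, 1.382]
contact_force: [0.3, -0.9, -0.5]
opening: 0.0921
grip_force: 0.0
```

Request:
{"api": "step_arm", "payload": {
  "motion": [
    [[0,0,0],0],
    [[0,0,0],0]
  ]
}}

```text
time: 10.3
tool_pos: [0.4798, 0.2886, 0.1994]
tool_rot: [3.141, 0.0, 1.379]
contact_force: [1.0, 0.5, 0.3]
opening: 0.0919
grip_force: 0.0
```

Run:
```python
from h import *
snap('wrist','w2')
a=cv2.imread('pics/w2.png'); cv2.imwrite('pics/w2b.png',cv2.resize(a,(800,600),interpolation=cv2.INTER_CUBIC))
y=-1.762;c,s=np.cos(y),np.sin(y)
for l in ((-.08,.018,.018),(-.08,-.018,.018),(.08,.018,.0015),(.08,-.018,.0015)):
  print(l,(proj('w2',[.47+c*l[0]-s*l[1],.242+s*l[0]+c*l[1],l[2]])/.7).round(1))
go([.4795,.2911,.021],y+np.pi)
```

```text
(-0.08, 0.018, 0.018) [425.2 225.1]
(-0.08, -0.018, 0.018) [369.1 225.2]
(0.08, 0.018, 0.0015) [421.5 434.6]
(0.08, -0.018, 0.0015) [374.  434.7]
t 10.35 pos [0.4799 0.2886 0.1996] yaw 1.3784 shift [ 0.04  -0.018  2.976] spin -0.0012 q [ 0.4   0.44  1.49 -0.    1.2   0.6 ] open 0.0918 F [-0.  -0.  -0.6] g 0.0
```

View pics/w2b.png

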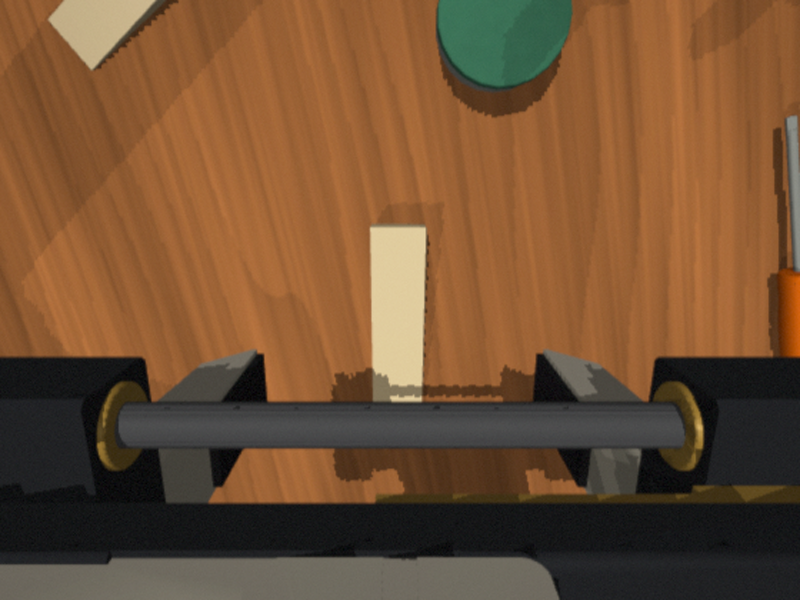

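The wedge's thick-end corners are at (370,226) and (426,226), against a prediction of (369,225) and (425,225), so the fit is within 1 mm. The tin, at (505,20), is well clear. I'll descend and grip.

Request:
{"api": "step_arm", "payload": {
  "motion": [
    [[0.04,-0.02,0.5],0],
    [[0.04,-0.02,1.1],0],
    [[0.04,-0.02,1.7],0],
    [[0.04,-0.02,2.3],0],
    [[0.04,-0.02,2.7],0],
    [[0.04,-0.02,2.9],0],
    [[0.04,-0.02,2.97],0],
    [[0.04,-0.02,2.99],0],
    [[0.04,-0.02,2.99],0]
  ]
}}

```text
time: 11.48
tool_pos: [0.4792, 0.2927, 0.0205]
tool_rot: [3.14, -0.001, 1.38]
contact_force: [-0.1, -0.2, -0.0]
opening: 0.0916
grip_force: 0.0
```

Request:
{"api": "step_arm", "payload": {
  "motion": [
    [[0,0,0],0],
    [[0,0,0],0],
    [[0,0,0],0],
    [[0,0,0],0],
    [[0,0,0],0],
    [[0,0,0],0],
    [[0,0,0],0]
  ],
  "hand": 255,
  "squeeze": 30
}}

```text
time: 12.35
tool_pos: [0.4786, 0.2925, 0.0196]
tool_rot: [3.142, -0.0, 1.38]
contact_force: [-0.7, 0.1, -0.0]
opening: 0.0356
grip_force: 30.0
```

Run:
```python
from h import *
go([.5115,.022,.0196],1.5606)
```

```text
t 12.35 pos [0.4786 0.2925 0.0196] yaw 1.3798 shift [-4.322  1.393 -0.   ] spin -0.1808 q [0.41 0.67 1.67 0.   0.8  0.6 ] open 0.0356 F [-0.7  0.1 -0. ] g 30.0
```

Request:
{"api": "step_arm", "payload": {
  "motion": [
    [[-0.2,0.05,0],-0.01],
    [[-0.6,0.2,0],-0.03],
    [[-1.1,0.35,0],-0.05],
    [[-1.6,0.5,0],-0.07],
    [[-2.1,0.7,0],-0.09],
    [[-2.6,0.85,0],-0.11],
    [[-3.2,1.05,0],-0.14],
    [[-3.8,1.25,0],-0.17],
    [[-4.2,1.35,0],-0.181],
    [[-4.32,1.393,0],-0.181]
  ],
  "squeeze": 40
}}

```text
time: 13.6
tool_pos: [0.5113, 0.0204, 0.0196]
tool_rot: [-3.141, 0.0, 1.558]
contact_force: [-0.5, 0.4, -1.3]
opening: 0.0355
grip_force: 40.0
```

Request:
{"api": "step_arm", "payload": {
  "motion": [
    [[0,0,0],0],
    [[0,0,0],0],
    [[0,0,0],0]
  ]
}}

```text
time: 13.98
tool_pos: [0.5114, 0.023, 0.0196]
tool_rot: [-3.141, -0.0, 1.562]
contact_force: [1.3, 0.5, 0.0]
opening: 0.0357
grip_force: 40.0
```

Run:
```python
from h import *
go([.5109,-.038,.0196],1.5606)
snap('top','t4'); snap('wrist','w4')
a=cv2.imread('pics/t4.png')[165:325,300:525]; b=cv2.resize(a,None,fx=2.66,fy=2.66,interpolation=cv2.INTER_CUBIC)[:,:420]
w=cv2.imread('pics/w4.png')[:, 90:470]
o=np.zeros((426,800,3),np.uint8); o[:b.shape[0],:420]=b; o[:420,420:800]=w; cv2.imwrite('pics/c4.png',o)
```

```text
t 13.97 pos [0.5114 0.023  0.0196] yaw 1.562 shift [-1.016e+00  1.000e-03  0.000e+00] spin 0.0014 q [-0.1   0.61  1.81  0.    0.72 -0.1 ] open 0.0357 F [1.3 0.5 0. ] g 40.0
```

View pics/c4.png

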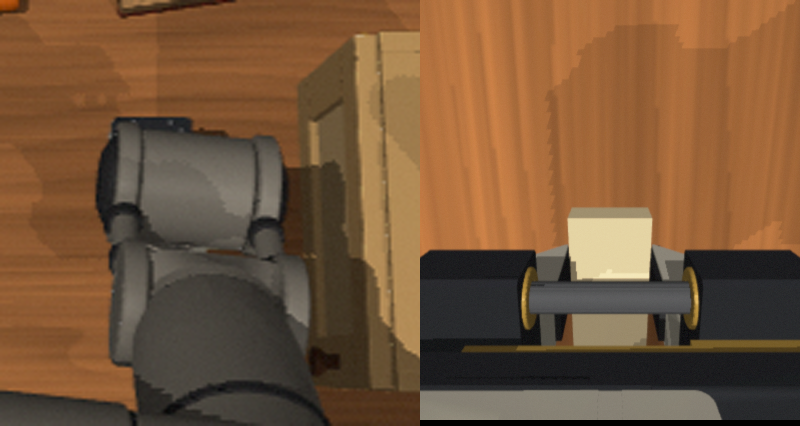

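The wrist view shows the wedge centred and square in the jaws, with its thick end at columns 238–321 and row ≈208 to 218 of the full frame. The top view shows the arm clear of the cupboard. I'll check the thick end's position and the alignment.

Run:
```python
from h import *
for z,v in ((.018,218),(.0,208)): print(px('w4',238,v,z).round(4),px('w4',321,v,z).round(4))
print(px('w4',238,209,.018).round(4))
# cupboard yaw from top0 edges: sub-pixel line of top's back edge & seam
g=cv2.cvtColor(cv2.imread('pics/top0.png'),cv2.COLOR_BGR2GRAY).astype(float)
g=cv2.GaussianBlur(g,(0,0),1)
for z,(u0,v0),(u1,v1) in ((.22,(443.3,190),(448.5,300)),(.22,(506,190),(514,300)),(.22,(434.,190),(438.5,300))):
  P=[]
  for v in range(v0,v1,2):
    c=u0+(u1-u0)*(v-v0)/(v1-v0); us=np.arange(int(c)-5,int(c)+6); d=np.abs(g[v,us+1]-g[v,us-1]); d=d**3
    P.append(px('top0',(d*us).sum()/d.sum(),v,z)[:2])
  P=np.array(P); k=np.polyfit(P[:,0],P[:,1],1); r=P[:,1]-np.polyval(k,P[:,0]); m=abs(r)<2*r.std(); k=np.polyfit(P[m,0],P[m,1],1)
  print('yaw',-np.pi/2+np.arctan(k[0]),'y at x=.509',np.polyval(k,.509),'rms',r[m].std())
```

```text
[0.4943 0.0506 0.018 ] [0.5296 0.0503 0.018 ]
[0.4922 0.0503 0.    ] [0.5317 0.0499 0.    ]
[0.4945 0.0546 0.018 ]
yaw -1.5815972010622545 y at x=.509 -0.15512592510443274 rms 0.0003333508784204954
yaw -1.582658627999012 y at x=.509 -0.29687023822808184 rms 0.00015516658816919543
yaw -1.579900838851849 y at x=.509 -0.13468552408871245 rms 0.00042279194313052544
```

Request:
{"api": "step_arm", "payload": {
  "motion": [
    [[-0.05,0,0],0],
    [[-0.15,0,0],0],
    [[-0.25,0,0],0],
    [[-0.35,0,0],0],
    [[-0.43,0,0],0],
    [[-0.48,0,0],0],
    [[-0.5,0,0],0],
    [[-0.5,0,0],0]
  ]
}}

```text
time: 15.08
tool_pos: [0.5112, -0.0079, 0.0196]
tool_rot: [-3.142, -0.0, 1.561]
contact_force: [0.6, 0.1, -0.8]
opening: 0.0357
grip_force: 40.0
```

Request:
{"api": "step_arm", "payload": {
  "motion": [
    [[-0.02,0,0],0],
    [[-0.04,0,0],0],
    [[-0.05,0,0],0],
    [[-0.05,0,0],0]
  ]
}}

```text
time: 15.58
tool_pos: [0.5112, -0.0109, 0.0196]
tool_rot: [3.142, -0.0, 1.561]
contact_force: [-0.7, 0.5, -0.7]
opening: 0.0355
grip_force: 40.0
```

Request:
{"api": "step_arm", "payload": {
  "motion": [
    [[-0.02,0,0],0],
    [[-0.04,0,0],0],
    [[-0.05,0,0],0],
    [[-0.05,0,0],0]
  ]
}}

```text
time: 16.08
tool_pos: [0.5111, -0.0139, 0.0196]
tool_rot: [3.142, -0.0, 1.561]
contact_force: [0.2, 0.2, -0.7]
opening: 0.0354
grip_force: 40.0
```

Request:
{"api": "step_arm", "payload": {
  "motion": [
    [[-0.02,0,0],0],
    [[-0.04,0,0],0],
    [[-0.05,0,0],0],
    [[-0.05,0,0],0]
  ]
}}

```text
time: 16.58
tool_pos: [0.5111, -0.0169, 0.0196]
tool_rot: [3.142, -0.0, 1.561]
contact_force: [0.7, 0.3, 0.0]
opening: 0.0356
grip_force: 40.0
```

Request:
{"api": "step_arm", "payload": {
  "motion": [
    [[-0.02,0,0],0],
    [[-0.04,0,0],0],
    [[-0.05,0,0],0],
    [[-0.05,0,0],0]
  ]
}}

```text
time: 17.08
tool_pos: [0.511, -0.0196, 0.0196]
tool_rot: [3.142, -0.0, 1.561]
contact_force: [-0.2, 3.3, 0.9]
opening: 0.0355
grip_force: 40.0
```

Contact came where predicted: TCP y ≈ −0.018, pushing back 3 N. About 19 mm (0.31 units) remains.

Request:
{"api": "step_arm", "payload": {
  "motion": [
    [[-0.02,0,0],0],
    [[-0.04,0,0],0],
    [[-0.06,0,0],0],
    [[-0.08,0,0],0],
    [[-0.1,0,0],0],
    [[-0.1,0,0],0]
  ]
}}

```text
time: 17.82
tool_pos: [0.5106, -0.0241, 0.0196]
tool_rot: [-3.141, -0.002, 1.56]
contact_force: [-0.2, 12.1, 2.5]
opening: 0.0355
grip_force: 40.0
```

Request:
{"api": "step_arm", "payload": {
  "motion": [
    [[-0.03,0,0],0],
    [[-0.06,0,0],0],
    [[-0.09,0,0],0],
    [[-0.12,0,0],0],
    [[-0.15,0,0],0],
    [[-0.18,0,0],0],
    [[-0.2,0,0],0],
    [[-0.21,0,0],0],
    [[-0.21,0,0],0],
    [[-0.21,0,0],0]
  ]
}}

```text
time: 19.08
tool_pos: [0.5105, -0.037, 0.0196]
tool_rot: [-3.141, -0.002, 1.561]
contact_force: [-0.2, 9.8, 2.4]
opening: 0.0352
grip_force: 40.0
```

Run:
```python
from h import *
go([.511,-.0383,.0196],1.5606)
d=snap('wrist','w5'); s=snap('side','s5')
w=cv2.imread('pics/w5.png')[150:380,180:380]; w=cv2.resize(w,None,fx=2,fy=2,interpolation=cv2.INTER_CUBIC)
a=cv2.resize(cv2.imread('pics/s5.png')[120:290,50:230],None,fx=2.2,fy=2.2,interpolation=cv2.INTER_CUBIC)
a0=cv2.resize(cv2.imread('pics/side0.png')[200:290,50:160],None,fx=2,fy=2)
o=np.zeros((470,800,3),np.uint8);o[:w.shape[0],:w.shape[1]]=w;o[:a.shape[0],400:400+a.shape[1]]=a;cv2.imwrite('pics/c5.png',o)
# door vertical shift in side view near top front arris: phase correlation vs start
for n,(x0,x1,y0,y1) in {'door':(128,152,180,262),'cab':(70,118,175,225)}.items():
  f=lambda i:np.float32(cv2.cvtColor(cv2.imread(i)[y0:y1,x0:x1],cv2.COLOR_BGR2GRAY))
  print(n,cv2.phaseCorrelate(f('pics/side0.png'),f('pics/s5.png'),cv2.createHanningWindow((x1-x0,y1-y0),cv2.CV_32F)))
print(proj('side0',[.65,-.136,.2])-proj('side0',[.65,-.136,.203]))
```

```text
t 19.07 pos [ 0.5105 -0.037   0.0196] yaw 1.5606 shift [-0.022  0.009 -0.   ] spin -0.0 q [-0.22  0.61  1.81  0.    0.72 -0.21] open 0.0352 F [-0.2  9.8  2.4] g 40.0
door ((-0.15298033183880477, -0.6482452583773721), 0.5595662695390207)
cab ((-0.7827647133598887, -0.0786436774817858), 0.4709612266222636)
[0.27296441 0.7778504 ]
```

View pics/c5.png

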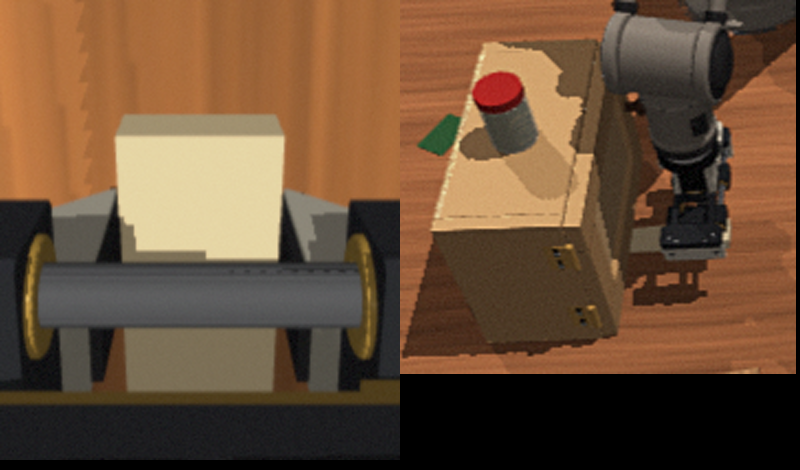

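The side view shows the jar upright at (505,110) and the wedge square under the door. The wrist view shows no slip: the thick edge is still at row ≈217.5. The door's image shift of about 0.65 px suggests a lift of roughly 2.5 mm. I'll push the last 1.5 mm.

Request:
{"api": "step_arm", "payload": {
  "motion": [
    [[-0.01,0,0],0],
    [[-0.02,0,0],0],
    [[-0.025,0,0],0],
    [[-0.025,0,0],0],
    [[-0.025,0,0],0],
    [[-0.025,0,0],0]
  ]
}}

```text
time: 19.92
tool_pos: [0.5104, -0.0384, 0.0196]
tool_rot: [-3.141, -0.002, 1.561]
contact_force: [-1.0, 11.1, 1.4]
opening: 0.0353
grip_force: 40.0
```

Run:
```python
from h import *
go([.511,-.0383,.0196],1.5606)
print(robot.hand_in())
```

```text
t 19.93 pos [ 0.5104 -0.0384  0.0196] yaw 1.5605 shift [0.001 0.009 0.   ] spin -0.0001 q [-0.23  0.61  1.81  0.    0.72 -0.22] open 0.0353 F [-1.  11.1  1.4] g 40.0
the job is handed in; nothing more can be done
None
```

I handed the job in at 19.9 s: the jar is standing upright on the cupboard, and the wedge is still held flat and square under the door, which is lifted about 3 mm by my estimate from push distance and contact point (not measured directly).

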